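# Hold the thickness probe on a lacquered brass plate

## Robot

A 7-joint arm with a two-finger parallel gripper is mounted at the origin on the work surface. World frame = base frame: x ahead of the robot, y to its left, z up, the work surface at z = 0. Lengths are in m, angles in rad, forces in N, time in s.
With the tool pointing down it reaches from about 0.4 to 0.875 m from the base axis. Payload 6.5 kg.
Tool frame: the origin (TCP) lies on the centre line of the jaws, within the pads' length; the fingertips stand 17 mm ahead of it and the grasp point (between the pads) lies 2 mm behind it; z points along the fingers, y is the line along which they close (so a half turn about z gives the same grasp; the last joint's range is limited). The gripper opens to 88 mm and grips with 3 to 60 N. Pads are 18 mm wide; open, the fingers measure 123 mm over their backs; the gripper's body (75 mm by 187 mm) begins 45 mm behind the grasp point.
Start: joints at [-1.398, 0.536, -0.004, 1.538, 0.003, 1.067, -0.071], TCP at [0.154, 0.632, 0.256] pointing down, gripper open.
Joint ranges: [-2.7, 2.7], [-0.37, 2.16], [-1.27, 1.26], [0.24, 2.4], [-1.31, 4.45], [0.19, 1.91], [-2.76, 2.76]. Speed limits (rad/s): [2.39, 2.39, 3.14, 3.14, 3.14, 3.14, 3.14].

## Interface

Orientations are given as [roll, pitch, yaw] about the fixed x, y, z axes, in that order (R = Rz(yaw) Ry(pitch) Rx(roll)).
In Python, from workcell import telemetry, read_camera, ticket gives the robot as it stands. The module is installed in compiled form; this text tells all that it offers.
- The arm moves only by the tool arm_command, never from a script. Its arguments are lists of equal length, an entry for each row: "translation": the shift along the tool's x, y, z in units of 0.12 m (1.0 is 0.12 m), a list of three; "turn": the turn about the tool's z in units of pi rad (1.0 is pi rad). In form: {"translation": [[tx, ty, tz], ...], "turn": [turn, ...]}. A call has 1 to 8 rows; each row is the pose to reach, as a shift and turn from the pose commanded when the call began, along the tool's axes at that moment, turning the shorter way round; what a row does not reach only later rows make up. A row lasts 1/12 s, in which the tool goes at most 41.7 mm and 7.16 degrees, less where a joint would pass 70% of its speed; a pose out of reach is approached as far as the arm can. A call with a number of a shift or a turn outside -1 to 1 is refused whole. A call with a gripper value outside its range is refused whole. "grip" is the finger opening in mm, from 0 to 88.1, set as the call begins (left out, the last holds). The fingers move at their own pace and stop on an object; "newtons" is the grip in N (left out, the last holds). Time passes only in rows, so rows that repeat a pose let the fingers close. It gives the time, the measured TCP pose, the force and the opening at its end, in the units of the state.
- telemetry.sense(): the state, without advancing time (a new reading comes with each control period).
- read_camera(name): name is "scene" or "top"; returns a dict with "color" (420x560x3 uint8, red, green, blue), "camera_matrix" (3x3 intrinsics, pixels), "k1" (the pictures are not rectified: a ray, as slopes to the right and down, at radius r is drawn at 1 + k1 r^2 times it, then the intrinsics apply), "rvec" (rotation vector, rad) and "tvec" (3), from world to camera coordinates, as OpenCV has them. Camera axes: x right, y down, z forward; pixel columns grow to the right and rows downward; lengths in m; the calibration is good to about 2 mm. A picture is of the moment at which its call begins. There is no depth.
- ticket.hand_in(): hands the job in, once; it reports no verdict.
The state is a dict: "time_s": time; "joints": joint angles; "joint_velocities": joint speeds; "joint_efforts": joint torques, N m; "position": TCP position; "orientation": TCP orientation; "wrist_force": force on the tool from outside, world axes, zero at the start; "moment": the same for the moment, N m; "width": finger opening in m.
Only numpy, scipy, OpenCV 4.12 (cv2) and the standard library are available. Lean on these libraries where they do the work, as an engineer would, in place of code of your own. Each camera call takes 0.05 s, during which the arm holds its last target. There are 200 camera calls.

## Task

Swing the jig's clear guard gently all the way up and back onto its stop, then lift the square-handled thickness probe out of the rack and hold its sprung tip on the inked ring's centre, square to the sloping brass plate, with a light push that drives the tip about half way in and never hard. Finish while still holding it there in the gripper, pressed on the spot and touching nothing but the plate, with the guard left fully back; leave everything else where it is.

Things in the scene. Friction and masses are not known exactly. Their poses are not given: they have to be found in the camera images.
- jig: inspection jig, fixed to the bench: grey floor plate 190 x 240 mm, 12 mm thick, with 6 mm walls to 72 mm height at the back (+x) and both sides (y = +-114 mm); open at the front (-x). Origin: centre of its underside on the table; x points from the open front to the hinge side, z up.
- guard (a joint): angle of the jig's see-through guard (flat clear panel in an aluminium frame, 170 x 236 mm, hinged along the jig's back wall): 0 = shut level, grows as the front edge rises; its stop is at 1.66, just beyond upright. Stiff friction hinge: it stays wherever it is left; 2 to 4 N at the handle moves it. Starts between 0 and 0.4.
- guard_bar (a point): middle of the guard's handle: a round steel bar 10 mm thick, 120 mm long along the jig's y, carried by a round arm of the same thickness at each end, 55 mm (bar centre) ahead of the guard's front edge and in the plane of the panel; free space all round the bar. Moves and turns with the guard; the bar lies along this point's y axis. 225 mm from the hinge line.
- guard_hinge (a point): middle of the hinge line, 88 mm behind the jig's origin and 78 mm above the table; it turns with the guard; the hinge axis is its y axis (the jig's y). At guard angle a the bar is at 225 mm x cos a to the front (jig -x) of it and 225 mm x sin a above it, give or take 3 mm.
- brass_plate: lacquered brass plate 110 x 60 mm, 6 mm thick, clamped in a sloping seat in the jig under the guard, so that its upper face is tilted 0.35 rad (20 degrees) from level, low end towards the front. Origin: centre of its upper face; x up the slope along its length, z square out of the face. Fixed. Turned up to 0.3 rad against the jig.
- spot (a point): the marked spot on the plate: centre of a dark inked ring 20 mm across with a dot in the middle, 12 mm up the slope from and 8 mm to the side (+y) of the plate's centre; z square out of the face.
- rack: fixed rack: aluminium top plate 140 x 60 mm with its upper face 100 mm above the table, on end walls over a 150 x 80 mm foot; two holes of 23 mm through the top plate, 70 mm apart along the rack's x, each holding one gauge upright (which is in which varies). Origin: centre of the underside of its foot.
- probe: coating-thickness probe, 150 g, standing in one of the rack's holes: the one with the big square black handle. Handle 24 x 24 mm, from 8 to 68 mm above the origin, its sides along the probe's x and y; below it a 32 mm flange 8 mm thick that rests on the rack; below that a steel barrel 20 mm thick to 58 mm under the origin and a thin sprung tip to 85 mm under the origin. Origin: on the axis, at the underside of the flange; z along the axis, away from the tip.
- probe_tip (a point): lowest point of the probe's round-ended (10 mm) sprung tip, on the probe's axis, 85 mm below the probe's origin when the tip is out; moves with the tip.
- plunger (a joint): how far the sprung tip is pushed into the barrel: 0 = fully out, 0.010 m = bottomed. Spring: about 1 N at first touch, plus 0.5 N per mm (3.5 N half way).
- plug_gauge: bystander, in the rack's other hole: a plain plug gauge, round steel handle 16 mm thick and 40 mm tall above a thin dark flange; not the tool wanted; its origin is on the axis at the underside of the flange
- marker: bystander, marker pen standing upright on the table, 17 mm thick, 125 mm tall
- compound_bar: bystander, brown block of polishing compound, 100 x 45 x 35 mm
- abrasive_disc: bystander, red abrasive disc lying flat, 116 mm across, 12 mm thick
- pull_handle: bystander, loose bent brass pull handle lying flat, 14 mm thick, 134 mm long
- spray_can: bystander, aluminium can standing upright, 60 mm across, 150 mm tall
- wrench: bystander, steel wrench lying flat
- tin: bystander, small open steel tin, 70 mm across, 80 mm tall
There are look-alikes about, which are no part of the job. What is shaped like the rack but purple or turquoise is not meant.

How it is judged:
On the way, in this order (a step that is already met when the one before it is completed fails the run):
1. the guard is back on its stop while the probe is still in the rack (value of joint guard above 1.6 rad and distance of probe from where it was at the start of the episode below 0.02 m), for 0.2 s.
2. the probe is lifted clear of the rack in the gripper (height (world z) of probe_tip above 0.105 m and contact force between the fingers and probe above 1 N and contact force between probe and rack below 0.2 N), for 0.2 s.
3. the tip is pressed lightly and squarely on the spot (distance between probe_tip and spot below 0.007 m and angle between the z axis of probe and the z axis of spot, either way round below 0.12 rad and value of joint plunger between 0.002 and 0.0085 m and contact force between probe and brass_plate between 1 and 8 N and contact force between the fingers and probe above 1 N and contact force between probe and jig below 0.2 N and contact force between probe and rack below 0.2 N), for 0.5 s.
At the end, for the whole second after the job is handed in: the gripper holds the probe still with its tip within 7 mm of the spot's centre, its axis within 0.12 rad (7 degrees) of square to the plate, the tip pushed in 2 to 8.5 mm, 1 to 8 N on the plate, the probe touching neither jig, guard nor rack, and the guard beyond 1.60 rad (all of step 3 and value of joint guard above 1.6 rad and linear speed of probe below 0.02 m/s); the arm keeps its last pose, push and grip.
It fails at once if the guard is swung faster than 1.5 rad/s (velocity of joint guard above 1.5 rad/s or velocity of joint guard below -1.5 rad/s).
It fails at once if the probe is pushed on the plate with more than 15 N (contact force between probe and brass_plate above 15 N).
It fails at once if a bystander is moved more than 30 mm (distance of any of plug_gauge, marker, compound_bar, abrasive_disc, pull_handle, spray_can, wrench, tin from where it was at the start of the episode above 0.03 m).
It also fails if it takes over 61 s, if anything falls off the work surface, if the arm or the gripper's body presses on something with over 40 N, if the wrist force passes 120 N, or if a joint passes its speed limit or range.

## Working session

There is one attempt and no reset: what is moved stays moved. The work goes in short steps, Python scripts to look and compute and a tool call to move; the robot and the scene stay as the last step left them, time stands still between calls to the robot, and variables do not carry over. Pictures are saved under pics/ and viewed, on a budget of 10 in all, crops included, one or two more only if the job needs it, and the job is handed in when it is done.

Besides the shell and the picture viewer there is one more tool, called after "Call:" as name([rows], argument=value, ...), one row to a line, values as JSON. arm_command: Moves the arm, as the interface text tells. Shifts and turns lie within -1 to 1; 1 stands for 0.12 m of shift or pi rad of turn. Its arguments: {"type":"object","properties":{"translation":{"type":"array","items":{"type":"array","items":{"type":"number","minimum":-1,"maximum":1}}},"turn":{"type":"array","items":{"type":"number","minimum":-1,"maximum":1}},"grip":{"type":"number"},"newtons":{"type":"number"}},"required":["translation","turn"]}

```bash
mkdir -p pics
cat > h.py <<'E'
import numpy as np, cv2
from scipy.spatial.transform import Rotation as R
from workcell import telemetry, read_camera, ticket
def cam(n):
    c=read_camera(n); np.savez('cal_'+n+'.npz',**{k:np.array(v) for k,v in c.items()}); return c
def load(n): return np.load('cal_'+n+'.npz')
def ray(c,u,v):
    K=c['camera_matrix'];x=np.array([(u-K[0,2])/K[0,0],(v-K[1,2])/K[1,1]])
    k=float(c['k1']);s=x.copy()
    for _ in range(30): s=x/(1+k*(s@s))
    Rm=cv2.Rodrigues(np.array(c['rvec'],float).reshape(3,1))[0];t=np.array(c['tvec']).ravel()
    d=Rm.T@np.array([*s,1]);return -Rm.T@t,d/np.linalg.norm(d)
def atz(c,u,v,z):
    o,d=ray(c,u,v);return o+d*(z-o[2])/d[2]
def proj(c,P):
    Rm=cv2.Rodrigues(np.array(c['rvec'],float).reshape(3,1))[0];p=np.atleast_2d(P)@Rm.T+np.array(c['tvec']).ravel()
    s=p[:,:2]/p[:,2:];s=s*(1+float(c['k1'])*(s**2).sum(1,keepdims=True));K=c['camera_matrix']
    return np.c_[s[:,0]*K[0,0]+K[0,2],s[:,1]*K[1,1]+K[1,2]]
def tri(l):
    A=np.zeros((3,3));b=np.zeros(3)
    for c,u,v in l:
        o,d=ray(c,u,v);M=np.eye(3)-np.outer(d,d);A+=M;b+=M@o
    P=np.linalg.solve(A,b);return P,[proj(c,P)[0]-[u,v] for c,u,v in l]
def crop(c,u0,v0,u1,v1,f,name): # f scale
    im=c['color'][v0:v1,u0:u1,::-1];cv2.imwrite('pics/'+name,cv2.resize(im,None,fx=f,fy=f,interpolation=cv2.INTER_CUBIC))
def shift(target,state=None):
    s=state or telemetry.sense();Rt=R.from_euler('xyz',s['orientation'])
    return Rt.inv().apply(np.array(target)-s['position'])/0.12
E
python3 - <<'E'
from h import *
a=cam('scene');b=cam('top')
for c in(a,b): print(c['camera_matrix'],c['k1'],ray(c,280,210))
crop(a,0,0,560,420,1.42,'s0.png');crop(b,0,0,560,420,1.42,'t0.png')
print(telemetry.sense())
E
```

```text
[[406.37226796   0.         283.83892774]
 [  0.         406.37226796 205.48766536]
 [  0.           0.           1.        ]] 0.038359714382111755 (array([ 1.13090885, -0.03052074,  0.91942023]), array([-0.63626491,  0.02944545, -0.77090851]))
[[438.76749938   0.         283.16490818]
 [  0.         438.76749938 206.10549294]
 [  0.           0.           1.        ]] -0.10767864828357689 (array([ 0.29128268, -0.01293749,  1.22784428]), array([ 0.11759386,  0.02985432, -0.99261292]))
{'time_s': 0.1, 'joints': array([-1.39820028,  0.5371062 , -0.00442008,  1.53872546,  0.00261684,
        1.06730713, -0.07118727]), 'joint_velocities': array([-0.00102768, -0.000755  , -0.00190133, -0.00352718, -0.00037543,
       -0.00027337, -0.00045118]), 'joint_efforts': array([ 2.33880397e-03, -5.72081494e+01,  9.93549675e-01, -2.52231020e+01,
       -5.62261941e-02,  1.34172774e-02,  2.92742061e-05]), 'position': array([0.15365095, 0.63105435, 0.25493567]), 'orientation': array([-3.14005817e+00,  1.38108127e-04,  2.90287325e+00]), 'wrist_force': array([ 0.28002507, -0.75486763,  0.26453473]), 'moment': array([ 0.02586004, -0.00605467,  0.02173097]), 'width': 0.08854842614048511}
```

View pics/s0.png

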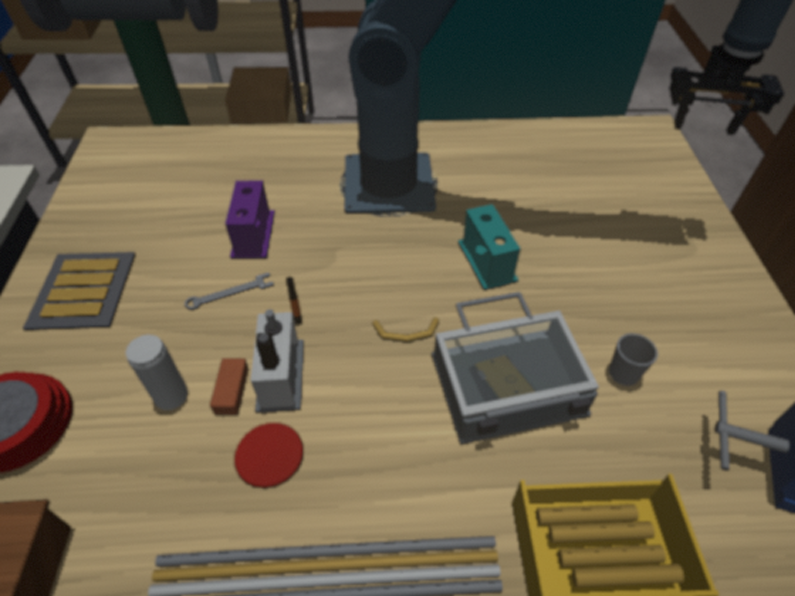

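View pics/t0.png

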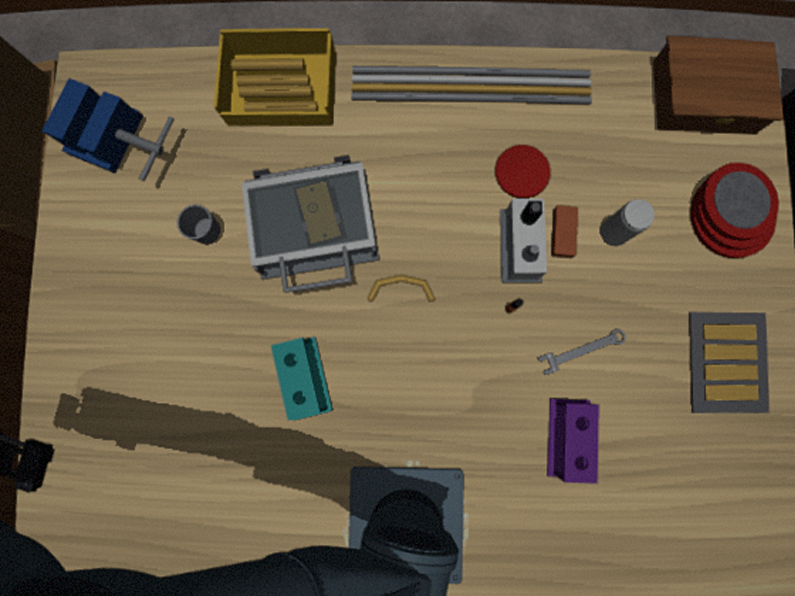

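```bash
cat >> h.py <<'E'
def pair(a,ra,b,rb,f,name):
    P=[]
    for c,(u0,v0,u1,v1) in((a,ra),(b,rb)):
        P.append(cv2.resize(c['color'][v0:v1,u0:u1,::-1],None,fx=f,fy=f,interpolation=cv2.INTER_CUBIC))
    cv2.imwrite('pics/'+name,np.hstack(P))
E
python3 - <<'E'
from h import *
a=load('scene');b=load('top')
pair(b,(165,105,275,215),a,(300,200,425,310),3.4,'jig.png')
pair(b,(340,130,420,210),a,(165,205,245,285),5,'rack.png')
E
```

```text
(no output)
```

View pics/jig.png

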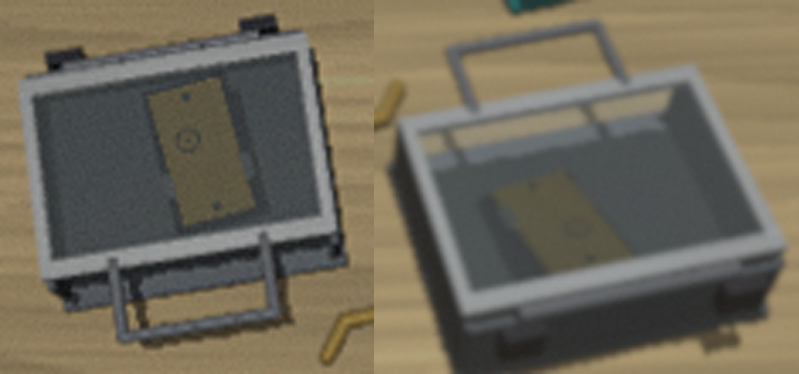

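View pics/rack.png

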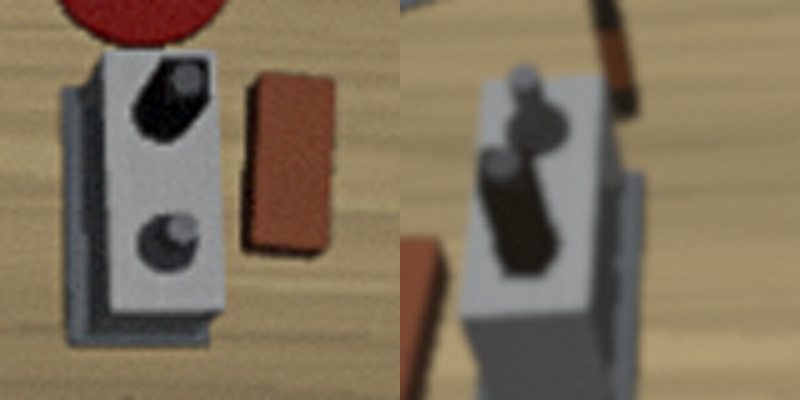

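Run:
```python
from h import *
np.set_printoptions(precision=4,suppress=True)
a=load('scene');b=load('top')
T=lambda x,y:(b,165+x/3.4-.35,105+y/3.4-.35)
S=lambda x,y:(a,300+(x-374)/3.4-.35,200+y/3.4-.35)
L,e1=tri([T(123,338),S(597,25)]);Rr,e2=tri([T(277,315),S(450,48)])
sp,e3=tri([T(188,140),S(578,228)])
print('bar',L,Rr,(L+Rr)/2,np.linalg.norm(L-Rr),e1,e2);print('spot',sp,e3)
yd=(L-Rr)[:2];yd/=np.linalg.norm(yd);psi=np.arctan2(-yd[0],yd[1]);print('jig yaw',psi)
# guard frame corners
for n,t,s in(('FL',(48,277),(697,70)),('FR',(328,232),(402,122)),('BL',(22,82),(785,245)),('BR',(302,35),(468,312))):
    print(n,*tri([T(*t),S(*s)]))
print('plate',[tri([T(*t),S(*s)]) for t,s in(((147,95),(548,272)),((222,78),(632,260) ),((180,228),(492,190)),((258,210),(565,172)))])
T5=lambda x,y:(b,340+x/5-.4,130+y/5-.4)
S5=lambda x,y:(a,165+(x-400)/5-.4,205+y/5-.4)
print('probe top',*tri([T5(188,77),S5(503,163)]));print('plug top',*tri([T5(180,227),S5(523,80)]))
for z in(.1,):
  for n,p in(('tl',(104,52)),('tr',(214,52)),('br',(223,308)),('bl',(110,312))): print(n,atz(*T5(*p),z))
  for n,p in(('tl',(483,80)),('tr',(602,76)),('br',(588,305)),('bl',(463,318))): print('S',n,atz(*S5(*p),z))
```

```text
bar [0.439  0.2317 0.0821] [0.459  0.1118 0.0839] [0.449  0.1718 0.083 ] 0.12148259921069861 [array([0.1807, 0.0262]), array([ 0.1816, -0.0172])] [array([-0.0431, -0.0042]), array([-0.0432,  0.0024])]
spot [0.6062 0.1921 0.0532] [array([0.1595, 0.0239]), array([ 0.1818, -0.0108])]
jig yaw 0.16503182494702046
FL [0.4871 0.2972 0.0815] [array([-1.0285, -0.1931]), array([-1.0915,  0.1072])]
FR [0.5258 0.0714 0.0806] [array([0.9972, 0.0767]), array([ 1.048, -0.05 ])]
BL [0.6448 0.3242 0.0847] [array([-0.1452, -0.0337]), array([-0.1778,  0.0133])]
BR [0.6861 0.0991 0.0828] [array([0.08  , 0.0088]), array([ 0.0961, -0.0037])]
plate [(array([0.6403, 0.1954, 0.0566]), [array([11.3617,  1.0073]), array([13.0215, -1.5826])]), (array([0.6535, 0.1878, 0.0888]), [array([-9.6511, -2.1353]), array([-11.7079,  -0.0036])]), (array([0.5404, 0.1725, 0.0106]), [array([10.8175,  0.6702]), array([11.479 , -1.4058])]), (array([0.5545, 0.1619, 0.0506]), [array([-10.2025,  -1.9431]), array([-11.318 ,  -0.0013])])]
probe top [ 0.5831 -0.2188  0.1706] [array([-0.0275,  0.0024]), array([-0.0309, -0.0012])]
plug top [ 0.5131 -0.2205  0.1419] [array([ 0.4162, -0.0303]), array([0.4424, 0.0194])]
tl [ 0.6153 -0.188   0.1   ]
tr [ 0.6166 -0.2466  0.1   ]
br [ 0.479  -0.2496  0.1   ]
bl [ 0.4758 -0.1904  0.1   ]
S tl [ 0.4788 -0.2521  0.1   ]
S tr [ 0.4789 -0.192   0.1   ]
S br [ 0.6152 -0.1882  0.1   ]
S bl [ 0.6195 -0.2454  0.1   ]
```

Run:
```python
from h import *
np.set_printoptions(precision=4,suppress=True)
a=load('scene');b=load('top')
T=lambda x,y:(b,165+x/3.4-.35,105+y/3.4-.35)
S=lambda x,y:(a,300+(x-374)/3.4-.35,200+y/3.4-.35)
sp=tri([T(188,140),S(578,228)])[0]
print([tri([T(*t),S(*s)]) for t,s in(((180,228),(565,172)),((258,210),(492,190)))])
yaw=.3
for i in range(6):
    n=np.array([-np.sin(.35)*np.cos(yaw),-np.sin(.35)*np.sin(yaw),np.cos(.35)])
    def hit(c,u,v):
        o,d=ray(c,u,v);return o+d*((sp-o)@n)/(d@n)
    BL,BR,FL,FR=[hit(*T(*p)) for p in((147,95),(222,78),(180,228),(258,210))]
    x=(BL+BR-FL-FR)/2;yaw=np.arctan2(x[1],x[0])
c=(BL+BR+FL+FR)/4
xd=x/np.linalg.norm(x);yd=np.cross(n,xd)
print(yaw,np.linalg.norm(x),np.linalg.norm(BL-BR),'ctr',c,'spot pred',c+.012*xd+.008*yd,sp,'n',n)
```

```text
[(array([0.5387, 0.1992, 0.0251]), [array([0.6174, 0.0848]), array([ 0.6682, -0.0459])]), (array([0.5545, 0.1373, 0.0277]), [array([-0.3147, -0.0365]), array([-0.3422,  0.017 ])])]
0.2579783459292506 0.11118710713731382 0.062286068588969234 ctr [0.5965 0.1814 0.0487] spot pred [0.6053 0.1921 0.0528] [0.6062 0.1921 0.0532] n [-0.3316 -0.0875  0.9394]
```

Call:
arm_command([
  [-0.82,-0.78,0.11],
  [-0.82,-0.78,0.11],
  [-0.82,-0.78,0.11],
  [-0.82,-0.78,0.11],
], turn=[0,0,0,0])

```text
time_s: 0.43
position: [0.2318, 0.511, 0.2414]
orientation: [-3.137, 0.003, 2.896]
wrist_force: [0.9, 0.4, -0.3]
width: 0.0885
```

Call:
arm_command([
  [-0.82,-0.78,0.11],
  [-0.82,-0.78,0.11],
  [-0.82,-0.78,0.11],
  [-0.82,-0.78,0.11],
], turn=[0,0,0,0])

```text
time_s: 0.77
position: [0.3041, 0.3969, 0.2285]
orientation: [-3.138, 0.002, 2.896]
wrist_force: [0.0, -0.3, -0.0]
width: 0.0879
```

Call:
arm_command([
  [-0.82,-0.78,0.11],
  [-0.82,-0.78,0.11],
  [-0.82,-0.78,0.11],
  [-0.82,-0.78,0.11],
], turn=[0,0,0,0])

```text
time_s: 1.1
position: [0.3769, 0.2832, 0.2156]
orientation: [-3.139, 0.001, 2.896]
wrist_force: [0.7, -1.3, 0.6]
width: 0.0882
```

Call:
arm_command([
  [-0.82,-0.78,0.0],
  [-0.82,-0.78,0.0],
  [-0.82,-0.78,0.0],
  [-0.82,-0.78,0.0],
  [-0.82,-0.78,0.0],
  [-0.82,-0.78,0.0],
  [-0.82,-0.78,0.0],
], turn=[0.2,0.2,0.2,0.2,0.2,0.2,0.2])

```text
time_s: 1.68
position: [0.4474, 0.1753, 0.216]
orientation: [-3.141, -0.0, 2.279]
wrist_force: [-0.3, -0.1, -0.2]
width: 0.0883
```

Call:
arm_command([
  [0,0,0.5],
  [0,0,0.5],
  [0,0,0.5],
  [0,0,0.5],
  [0,0,0.5],
  [0,0,0.5],
], turn=[0.171,0.171,0.171,0.171,0.171,0.171])

```text
time_s: 2.18
position: [0.4471, 0.1759, 0.1558]
orientation: [-3.141, -0.0, 1.742]
wrist_force: [-1.1, 0.3, 0.1]
width: 0.088
```

Call:
arm_command([
  [0,0,0.2],
  [0,0,0.4],
  [0,0,0.55],
  [0,0,0.63],
  [0,0,0.63],
  [0,0,0.63],
], turn=[0,0,0,0,0,0])

```text
time_s: 2.68
position: [0.4465, 0.1747, 0.0803]
orientation: [-3.139, 0.0, 1.74]
wrist_force: [-3.8, -1.0, -1.2]
width: 0.0879
```

Call:
arm_command([
  [0,0,0],
  [0,0,0],
  [0,0,0],
  [0,0,0],
  [0,0,0],
  [0,0,0],
  [0,0,0],
  [0,0,0],
], turn=[0,0,0,0,0,0,0,0], grip=0, newtons=12)

```text
time_s: 3.35
position: [0.4477, 0.1747, 0.0806]
orientation: [3.141, 0.0, 1.737]
wrist_force: [-0.0, 0.2, 0.6]
width: 0.0374
```

Call:
arm_command([
  [0,0,0],
  [0,0,0],
  [0,0,0],
  [0,0,0],
  [0,0,0],
  [0,0,0],
  [0,0,0],
], turn=[0,0,0,0,0,0,0])

```text
time_s: 3.93
position: [0.4505, 0.1751, 0.0811]
orientation: [3.136, -0.0, 1.737]
wrist_force: [6.1, -0.0, -2.8]
width: 0.0093
```

Run:
```python
import numpy as np
# arc plan in tool axes: ty=+jig x, tz=down. start angle a0=.02
a0=.02;r=225/120
for call in range(4):
    s=a0+call*.4
    print([[0,round(r*(np.cos(s)-np.cos(s+.05*k)),3),round(-r*(np.sin(s+.05*k)-np.sin(s)),3)] for k in range(1,9)])
```

```text
[[0, np.float64(0.004), np.float64(-0.094)], [0, np.float64(0.013), np.float64(-0.187)], [0, np.float64(0.027), np.float64(-0.28)], [0, np.float64(0.045), np.float64(-0.372)], [0, np.float64(0.068), np.float64(-0.463)], [0, np.float64(0.095), np.float64(-0.552)], [0, np.float64(0.127), np.float64(-0.641)], [0, np.float64(0.163), np.float64(-0.727)]]
[[0, np.float64(0.04), np.float64(-0.085)], [0, np.float64(0.085), np.float64(-0.167)], [0, np.float64(0.133), np.float64(-0.247)], [0, np.float64(0.186), np.float64(-0.325)], [0, np.float64(0.242), np.float64(-0.4)], [0, np.float64(0.302), np.float64(-0.472)], [0, np.float64(0.366), np.float64(-0.541)], [0, np.float64(0.433), np.float64(-0.606)]]
[[0, np.float64(0.07), np.float64(-0.062)], [0, np.float64(0.143), np.float64(-0.121)], [0, np.float64(0.219), np.float64(-0.176)], [0, np.float64(0.298), np.float64(-0.227)], [0, np.float64(0.379), np.float64(-0.274)], [0, np.float64(0.462), np.float64(-0.317)], [0, np.float64(0.548), np.float64(-0.356)], [0, np.float64(0.635), np.float64(-0.39)]]
[[0, np.float64(0.089), np.float64(-0.03)], [0, np.float64(0.179), np.float64(-0.056)], [0, np.float64(0.27), np.float64(-0.077)], [0, np.float64(0.363), np.float64(-0.093)], [0, np.float64(0.456), np.float64(-0.105)], [0, np.float64(0.549), np.float64(-0.112)], [0, np.float64(0.643), np.float64(-0.114)], [0, np.float64(0.737), np.float64(-0.112)]]
```

Call:
arm_command([
  [0,0.014,-0.05],
  [0,0.028,-0.14],
  [0,0.05,-0.23],
  [0,0.07,-0.32],
  [0,0.09,-0.41],
  [0,0.115,-0.51],
  [0,0.15,-0.61],
  [0,0.193,-0.727],
], turn=[0,0,0,0,0,0,0,0])

```text
time_s: 4.6
position: [0.4693, 0.1784, 0.1676]
orientation: [-3.139, 0.0, 1.738]
wrist_force: [2.3, -0.3, -4.4]
width: 0.009
```

Call:
arm_command([
  [0,0.04,-0.085],
  [0,0.085,-0.167],
  [0,0.133,-0.247],
  [0,0.186,-0.325],
  [0,0.242,-0.4],
  [0,0.302,-0.472],
  [0,0.366,-0.541],
  [0,0.433,-0.606],
], turn=[0,0,0,0,0,0,0,0])

```text
time_s: 5.27
position: [0.5195, 0.1872, 0.2401]
orientation: [-3.136, -0.0, 1.738]
wrist_force: [-5.1, 0.6, 0.7]
width: 0.0092
```

Call:
arm_command([
  [0,0.07,-0.062],
  [0,0.143,-0.121],
  [0,0.219,-0.176],
  [0,0.298,-0.227],
  [0,0.379,-0.274],
  [0,0.462,-0.317],
  [0,0.548,-0.356],
  [0,0.635,-0.39],
], turn=[0,0,0,0,0,0,0,0])

```text
time_s: 5.93
position: [0.5955, 0.2009, 0.2866]
orientation: [-3.138, -0.001, 1.739]
wrist_force: [-1.8, 2.5, -4.6]
width: 0.0087
```

Call:
arm_command([
  [0,0.089,-0.03],
  [0,0.179,-0.056],
  [0,0.27,-0.077],
  [0,0.363,-0.093],
  [0,0.456,-0.105],
  [0,0.549,-0.112],
  [0,0.643,-0.114],
  [0,0.737,-0.112],
], turn=[0,0,0,0,0,0,0,0])

```text
time_s: 6.6
position: [0.6824, 0.2162, 0.299]
orientation: [-3.136, -0.002, 1.739]
wrist_force: [-2.7, 1.7, -3.7]
width: 0.0085
```

Call:
arm_command([
  [0,0.03,0.002],
  [0,0.06,0.005],
  [0,0.09,0.008],
  [0,0.12,0.01],
  [0,0.12,0.01],
  [0,0.12,0.01],
  [0,0.12,0.01],
], turn=[0,0,0,0,0,0,0])

```text
time_s: 7.18
position: [0.695, 0.2182, 0.2982]
orientation: [-3.134, -0.002, 1.739]
wrist_force: [-8.9, 3.2, -1.5]
width: 0.0089
```

Call:
arm_command([
  [0,0.03,0],
  [0,0.06,0],
  [0,0.06,0],
  [0,0.06,0],
], turn=[0,0,0,0])

```text
time_s: 7.52
position: [0.6986, 0.2188, 0.298]
orientation: [-3.125, -0.003, 1.739]
wrist_force: [-24.0, 0.3, 5.2]
width: 0.0154
```

Call:
arm_command([
  [0,0,0],
  [0,0,0],
  [0,0,0],
  [0,0,0],
  [0,0,0],
  [0,0,0],
], turn=[0,0,0,0,0,0], grip=40)

```text
time_s: 8.02
position: [0.7058, 0.2175, 0.2999]
orientation: [3.141, 0.001, 1.737]
wrist_force: [0.4, 0.0, 0.2]
width: 0.0399
```

Call:
arm_command([
  [0,0,-0.1],
  [0,0,-0.25],
  [0,0,-0.45],
  [0,0,-0.45],
  [0,0,-0.45],
], turn=[0,0,0,0,0])

```text
time_s: 8.43
position: [0.7064, 0.2179, 0.3561]
orientation: [3.137, -0.0, 1.737]
wrist_force: [0.1, -0.3, 0.1]
width: 0.04
```

Run:
```python
from h import *
a=cam('scene');b=cam('top')
pair(b,(165,85,275,215),a,(310,145,430,275),3.4,'g1.png')
s=telemetry.sense();print(s['joints'],s['position'],s['orientation'])
P=np.array([.6735,.2093,.078]);j=np.array([np.cos(.165),np.sin(.165),0])
for t in(1.5,1.6,1.66):
  q=P-.225*np.cos(t)*j+[0,0,.225*np.sin(t)]
  print(t,q,(proj(b,q)[0]-[165,85])*3.4,(proj(a,q)[0]-[310,145])*3.4+[374,0])
```

```text
[-0.59974222  0.66496375  0.44338064  1.1569959  -0.27316256  1.37613597
 -0.02137227] [0.70520092 0.21793138 0.35321646] [-3.14111431e+00  5.75995785e-05  1.73723622e+00]
1.5 [0.65780029 0.20668578 0.30243637] [107.70721135  31.55389573] [651.29574987 257.76316078]
1.6 [0.67998066 0.21037912 0.30290406] [103.92881023  -0.48879304] [666.93784431 288.43293118]
1.66 [0.69327199 0.21259231 0.3021054 ] [102.04560271 -18.88367011] [676.16892785 308.53785385]
```

View pics/g1.png

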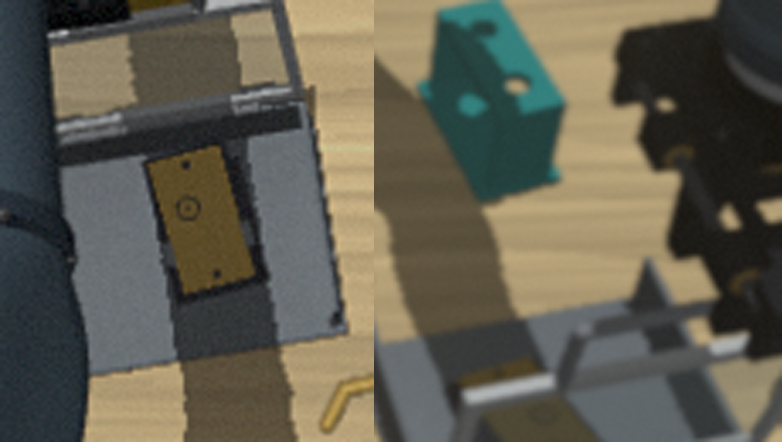

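Call:
arm_command([
  [-0.86,-0.4,0],
  [-0.86,-0.4,0],
  [-0.86,-0.4,0],
  [-0.86,-0.4,0],
], turn=[0,0,0,0], grip=60)

```text
time_s: 8.87
position: [0.6738, 0.0986, 0.3536]
orientation: [-3.139, 0.005, 1.727]
wrist_force: [0.9, -0.6, 0.6]
width: 0.0603
```

Call:
arm_command([
  [-0.86,-0.4,0],
  [-0.86,-0.4,0],
  [-0.86,-0.4,0],
  [-0.86,-0.4,0],
], turn=[0,0,0,0])

```text
time_s: 9.2
position: [0.6428, -0.0105, 0.3535]
orientation: [-3.139, 0.004, 1.727]
wrist_force: [0.3, -0.8, -0.5]
width: 0.0596
```

Call:
arm_command([
  [-0.86,-0.4,0.4],
  [-0.86,-0.4,0.4],
  [-0.86,-0.4,0.4],
  [-0.86,-0.4,0.4],
], turn=[0,0,0,0])

```text
time_s: 9.53
position: [0.6099, -0.1199, 0.3023]
orientation: [-3.134, 0.003, 1.726]
wrist_force: [-0.4, -1.2, -0.6]
width: 0.0602
```

Call:
arm_command([
  [-0.84,-0.4,0.5],
  [-0.84,-0.4,0.5],
  [-0.84,-0.4,0.5],
  [-0.84,-0.4,0.5],
  [-0.84,-0.4,0.5],
  [-0.84,-0.4,0.5],
  [-0.84,-0.4,0.5],
], turn=[0.25,0.25,0.25,0.25,0.25,0.25,0.25])

```text
time_s: 10.12
position: [0.5839, -0.2179, 0.2445]
orientation: [-3.14, 0.001, 0.945]
wrist_force: [-0.2, -0.5, -0.2]
width: 0.0598
```

Call:
arm_command([
  [0,0,0],
  [0,0,0],
  [0,0,0],
  [0,0,0],
  [0,0,0],
  [0,0,0],
  [0,0,0],
], turn=[0.221,0.221,0.221,0.221,0.221,0.221,0.221])

```text
time_s: 10.7
position: [0.5841, -0.2175, 0.2446]
orientation: [-3.141, 0.002, 0.256]
wrist_force: [1.0, 0.0, -0.6]
width: 0.0602
```

Run:
```python
from h import *
np.set_printoptions(precision=4,suppress=True)
a=load('scene');b=load('top')
s=telemetry.sense();print(s['position'],s['orientation'],s['joints'],shift([.583,-.219,.146]))
# predicted pixel outlines of the handle for yaw guesses, initial images
t0=cv2.imread('pics/rack.png')
g=cv2.cvtColor(t0,cv2.COLOR_BGR2GRAY)
```

```text
[ 0.5841 -0.2175  0.2446] [-3.141   0.0017  0.2559] [-0.2822  0.6404  0.8498  1.6579 -0.5297  1.0912 -0.5928] [-0.0107  0.0104  0.8215]
```

Call:
arm_command([
  [-0.01,0.01,0.25],
  [-0.01,0.01,0.5],
  [-0.01,0.01,0.7],
  [-0.01,0.01,0.82],
  [-0.01,0.01,0.82],
  [-0.01,0.01,0.82],
], turn=[0,0,0,0,0,0])

```text
time_s: 11.2
position: [0.5832, -0.22, 0.1471]
orientation: [-3.141, 0.001, 0.259]
wrist_force: [-0.5, 0.3, 0.4]
width: 0.06
```

Call:
arm_command([
  [0,0,0],
  [0,0,0],
  [0,0,0],
  [0,0,0],
  [0,0,0],
  [0,0,0],
  [0,0,0],
  [0,0,0],
], turn=[0,0,0,0,0,0,0,0], grip=0, newtons=10)

```text
time_s: 11.87
position: [0.5834, -0.2199, 0.1475]
orientation: [-3.141, -0.001, 0.258]
wrist_force: [-1.3, 0.6, 4.1]
width: 0.0248
```

Call:
arm_command([
  [0,0,0],
  [0,0,0],
  [0,0,-0.1],
  [0,0,-0.25],
  [0,0,-0.4],
  [0,0,-0.55],
  [0,0,-0.55],
  [0,0,-0.55],
], turn=[0,0,0,0,0,0,0,0])

```text
time_s: 12.53
position: [0.5835, -0.2202, 0.2137]
orientation: [3.141, -0.001, 0.258]
wrist_force: [-0.5, 0.2, -2.6]
width: 0.0241
```

Call:
arm_command([
  [-0.05,0,0],
  [-0.1,0,0],
  [-0.15,0,0],
  [-0.2,0,0],
  [-0.25,0,0],
  [-0.3,0,0],
  [-0.36,0,0],
  [-0.41,0,0],
], turn=[0,0,0,0,0,0,0,0])

```text
time_s: 13.2
position: [0.5348, -0.2329, 0.2132]
orientation: [3.142, -0.0, 0.257]
wrist_force: [1.1, 1.1, -1.6]
width: 0.0239
```

Run:
```python
from h import *
a=cam('scene');b=cam('top')
pair(b,(340,110,420,210),a,(150,165,250,265),4.4,'p1.png')
s=telemetry.sense();print(s['position'],s['orientation'],s['wrist_force'],s['width'])
```

```text
[ 0.53434962 -0.23319596  0.21329913] [-3.14137572e+00  3.58367266e-04  2.56090241e-01] [ 0.19868128  0.41187861 -1.46394345] 0.02387211619463312
```

View pics/p1.png

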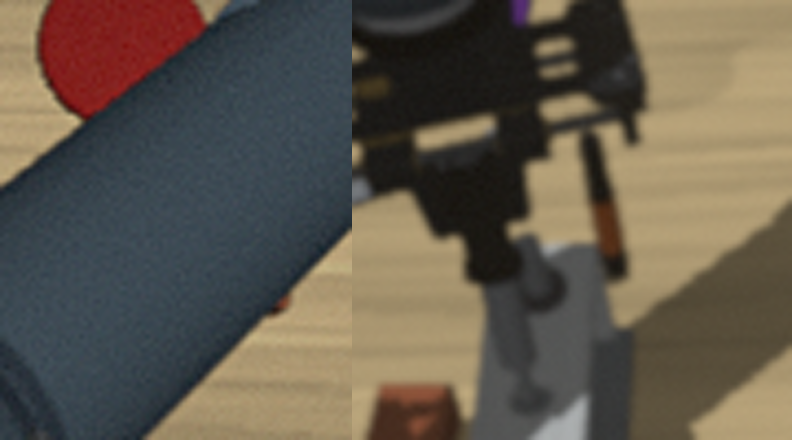

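Call:
arm_command([
  [0,0,0],
  [0,0,0],
  [0,0,-0.1],
  [0,0,-0.25],
  [0,0,-0.4],
  [0,0,-0.5],
  [0,0,-0.5],
  [0,0,-0.5],
], turn=[0,0,0,0,0,0,0,0], newtons=25)

```text
time_s: 13.97
position: [0.536, -0.2325, 0.2736]
orientation: [3.141, -0.001, 0.258]
wrist_force: [-0.4, 1.3, -1.4]
width: 0.0235
```

Run:
```python
from h import *
np.set_printoptions(precision=1,suppress=True)
a=cam('scene')
crop(a,160,140,245,255,5,'p2.png')
s=telemetry.sense();print(s['position'],s['orientation'],s['wrist_force'],s['width'])
p=np.array(s['position'])+[0,0,.002];x=np.array([np.cos(.257),np.sin(.257),0])
for th in(.0,.25,.3,.35,.4,.45):
    d=np.sin(th)*x-[0,0,np.cos(th)]
    print(th,[(proj(a,p+d*l)[0]-[160,140])*5 for l in(0,.041,.049,.107,.134)])
```

```text
[ 0.5 -0.2  0.3] [-3.1  0.   0.3] [ 0.2 -0.6 -2.4] 0.02407092774559996
0.0 [array([ 62.7, 253. ]), array([ 81.4, 315.5]), array([ 84.9, 327.2]), array([108.8, 407.5]), array([119.1, 442.4])]
0.25 [array([ 62.7, 253. ]), array([ 84.1, 330.5]), array([ 88.1, 345.1]), array([116. , 446.7]), array([128.3, 491.5])]
0.3 [array([ 62.7, 253. ]), array([ 84.5, 332.9]), array([ 88.6, 348.1]), array([117.2, 453.5]), array([129.8, 500.1])]
0.35 [array([ 62.7, 253. ]), array([ 84.8, 335.2]), array([ 89. , 350.8]), array([118.2, 459.8]), array([131.1, 508.2])]
0.4 [array([ 62.7, 253. ]), array([ 85.1, 337.3]), array([ 89.4, 353.4]), array([119.1, 465.7]), array([132.3, 515.8])]
0.45 [array([ 62.7, 253. ]), array([ 85.4, 339.2]), array([ 89.7, 355.7]), array([119.8, 471.2]), array([133.3, 522.9])]
```

View pics/p2.png

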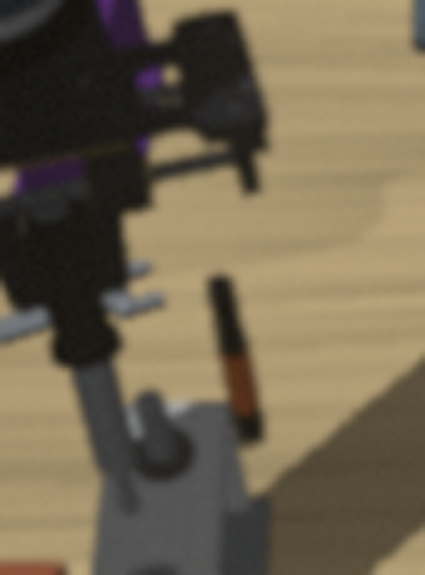

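Call:
arm_command([
  [0.03,-0.1,0],
  [0.08,-0.27,0],
  [0.14,-0.46,0],
  [0.2,-0.65,0],
  [0.25,-0.82,0],
], turn=[0,0,0,0,0])

```text
time_s: 14.43
position: [0.539, -0.1279, 0.2719]
orientation: [-3.141, 0.002, 0.258]
wrist_force: [-0.4, 0.3, -1.8]
width: 0.0237
```

Call:
arm_command([
  [0.05,-0.17,0],
  [0.1,-0.34,0],
  [0.15,-0.5,0],
  [0.2,-0.66,0],
  [0.25,-0.82,0],
], turn=[0,0,0,0,0])

```text
time_s: 14.85
position: [0.5428, -0.0257, 0.272]
orientation: [-3.141, 0.002, 0.258]
wrist_force: [0.9, -0.3, -1.4]
width: 0.0238
```

Call:
arm_command([
  [0.05,-0.17,0],
  [0.1,-0.34,0],
  [0.15,-0.5,0],
  [0.2,-0.66,0],
  [0.25,-0.82,0],
], turn=[0,0,0,0,0])

```text
time_s: 15.27
position: [0.5466, 0.077, 0.272]
orientation: [3.142, 0.002, 0.258]
wrist_force: [0.3, -0.7, -2.1]
width: 0.024
```

Call:
arm_command([
  [0.05,-0.17,0.05],
  [0.1,-0.34,0.15],
  [0.15,-0.5,0.25],
  [0.2,-0.66,0.35],
  [0.24,-0.76,0.4],
  [0.25,-0.82,0.4],
  [0.25,-0.82,0.4],
], turn=[0,0,0,0,0,0,0])

```text
time_s: 15.85
position: [0.5509, 0.1802, 0.2242]
orientation: [3.141, 0.001, 0.26]
wrist_force: [-0.0, 0.3, -1.9]
width: 0.0241
```

```bash
cat > pred.py <<'E'
from h import *
def pred(c,u0,v0,f,off=0,k=None):
    s=telemetry.sense();p=np.array(s['position'])+[0,0,.002];x=np.array([np.cos(.257),np.sin(.257),0])
    for th in(.25,.3,.35,.4,.45):
        d=np.sin(th)*x-[0,0,np.cos(th)]
        print(th,[((proj(c,p+d*l)[0]-[u0,v0])*f+[off,0]).round(1) for l in(.049,.107,.134)],(p+d*.134).round(4))
E
python3 - <<'E'
from pred import *
np.set_printoptions(precision=4,suppress=True)
a=cam('scene');b=cam('top')
pair(b,(165,85,265,205),a,(300,135,400,255),4,'a1.png')
s=telemetry.sense();print(s['position'],s['orientation'],s['wrist_force'],s['width'],s['time_s'])
pred(a,300,135,4,400);pred(b,165,85,4)
print('spot',(proj(b,[.6057,.1921,.053])[0]-[165,85])*4,(proj(a,[.6057,.1921,.053])[0]-[300,135])*4+[400,0])
E
```

```text
[0.5517 0.1775 0.2255] [ 3.1407 -0.0004  0.2566] [-0.004   0.0364 -1.1694] 0.023745476411985062 15.95
0.25 [array([640.1, 346.8]), array([635.9, 422.8]), array([634. , 456.4])] [0.5838 0.186  0.0976]
0.3 [array([642. , 349.2]), array([639.9, 428.1]), array([638.9, 463.2])] [0.59   0.1876 0.0995]
0.35 [array([643.9, 351.4]), array([643.9, 433.2]), array([643.9, 469.6])] [0.5961 0.1892 0.1016]
0.4 [array([645.8, 353.4]), array([647.9, 438. ]), array([648.9, 475.7])] [0.6022 0.1908 0.1041]
0.45 [array([647.7, 355.3]), array([652. , 442.4]), array([654. , 481.4])] [0.6081 0.1923 0.1068]
0.25 [array([202.6, 257.1]), array([212.9, 258.3]), array([217.3, 258.8])] [0.5838 0.186  0.0976]
0.3 [array([201.6, 253.2]), array([210.8, 250.2]), array([214.8, 248.9])] [0.59   0.1876 0.0995]
0.35 [array([200.6, 249.3]), array([208.7, 242.2]), array([212.2, 239.1])] [0.5961 0.1892 0.1016]
0.4 [array([199.6, 245.5]), array([206.6, 234.2]), array([209.6, 229.3])] [0.6022 0.1908 0.1041]
0.45 [array([198.6, 241.6]), array([204.5, 226.2]), array([207. , 219.5])] [0.6081 0.1923 0.1068]
spot [220.3674 244.2192] [639.1959 526.1848]
```

View pics/a1.png

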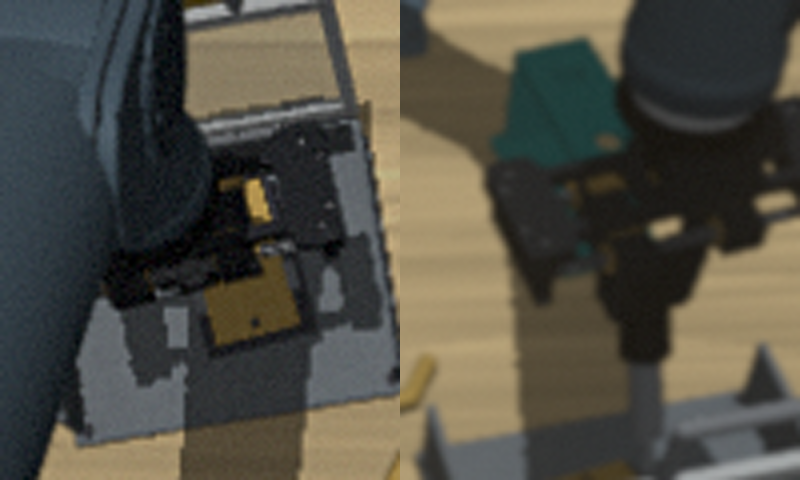

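Call:
arm_command([
  [0.02,0,0.08],
  [0.03,0,0.16],
  [0.05,0,0.25],
  [0.06,0,0.32],
  [0.06,0,0.34],
  [0.06,0,0.34],
], turn=[0,0,0,0,0,0])

```text
time_s: 16.45
position: [0.5578, 0.18, 0.1831]
orientation: [3.141, 0.002, 0.257]
wrist_force: [0.0, 0.3, -0.6]
width: 0.0237
```

Run:
```python
from pred import *
np.set_printoptions(precision=4,suppress=True)
a=cam('scene')
crop(a,335,215,395,285,8,'a2.png')
s=telemetry.sense();print(s['position'],s['orientation'],s['wrist_force'],s['width'],s['time_s'])
pred(a,335,215,8)
print('spot',(proj(a,[.6057,.1921,.053])[0]-[335,215])*8)
```

```text
[0.5582 0.1801 0.1839] [3.1412 0.0008 0.2572] [ 0.7861  0.0766 -2.6361] 0.024052432655489196 16.5
0.25 [array([191.3, 156.9]), array([183.5, 301.1]), array([180. , 365.1])] [0.5903 0.1885 0.056 ]
0.3 [array([195. , 161.7]), array([191.2, 312. ]), array([189.5, 378.8])] [0.5965 0.1902 0.0578]
0.35 [array([198.7, 166.2]), array([199. , 322.3]), array([199.1, 391.9])] [0.6027 0.1918 0.06  ]
0.4 [array([202.4, 170.4]), array([206.8, 332. ]), array([208.9, 404.3])] [0.6087 0.1934 0.0624]
0.45 [array([206.1, 174.3]), array([214.8, 341. ]), array([218.7, 415.9])] [0.6146 0.1949 0.0652]
spot [198.3919 412.3697]
```

View pics/a2.png

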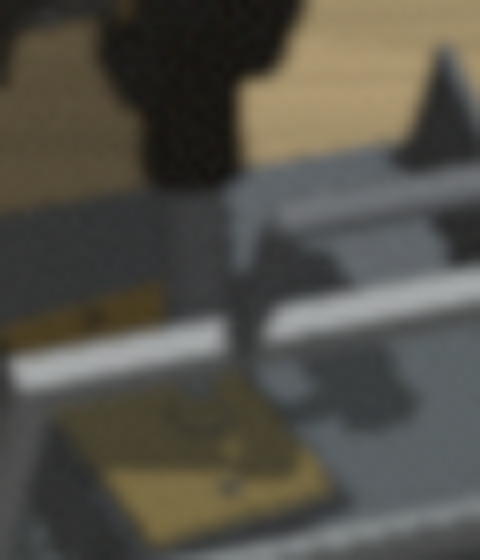

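Run:
```python
from h import *
# average a few frames
f=[cam('scene')['color'][235:275,342:378].astype(float) for _ in range(6)]
m=np.mean(f,0)[:,:,::-1];m=np.clip((m-20)*2.2,0,255).astype(np.uint8)
cv2.imwrite('pics/a3.png',cv2.resize(m,None,fx=14,fy=14,interpolation=cv2.INTER_CUBIC))
from pred import pred
pred(load('scene'),342,235,14);print((proj(load('scene'),[.6057,.1921,.053])[0]-[342,235])*14)
```

```text
0.25 [array([240.7,  -7.1]), array([226.8, 245.7]), array([220.7, 357.6])] [0.5906 0.189  0.0569]
0.3 [array([247.1,   1.4]), array([240.3, 264.7]), array([237.4, 381.7])] [0.5968 0.1907 0.0587]
0.35 [array([253.6,   9.3]), array([254. , 282.7]), array([254.2, 404.6])] [0.603  0.1923 0.0608]
0.4 [array([260.1,  16.7]), array([267.8, 299.6]), array([271.3, 426.3])] [0.609  0.1939 0.0633]
0.45 [array([266.6,  23.4]), array([281.7, 315.4]), array([288.5, 446.6])] [0.6149 0.1954 0.0661]
[249.18575443 441.64693908]
```

View pics/a3.png

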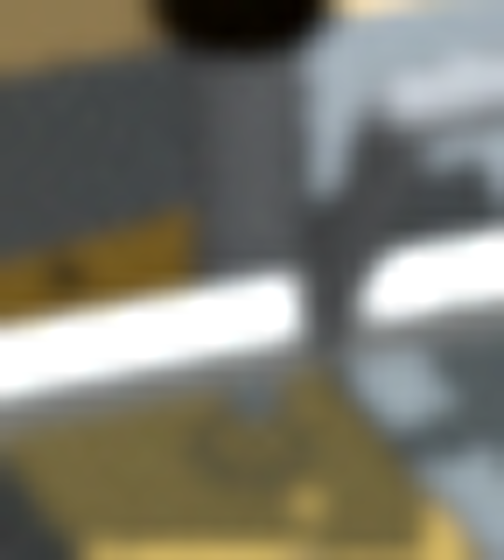

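Call:
arm_command([
  [0.01,0.005,0.025],
  [0.018,0.005,0.05],
  [0.026,0.005,0.07],
  [0.026,0.005,0.07],
  [0.026,0.005,0.07],
], turn=[0,0,0,0,0])

```text
time_s: 17.22
position: [0.5617, 0.1807, 0.1759]
orientation: [3.142, -0.0, 0.258]
wrist_force: [-0.9, -0.7, 0.1]
width: 0.0237
```

Call:
arm_command([
  [0.004,0,0.01],
  [0.007,0,0.02],
  [0.007,0,0.02],
  [0.007,0,0.02],
  [0.007,0,0.02],
  [0.007,0,0.02],
], turn=[0,0,0,0,0,0])

```text
time_s: 17.72
position: [0.5624, 0.1809, 0.1737]
orientation: [3.142, -0.0, 0.258]
wrist_force: [-0.3, 0.3, 1.6]
width: 0.0238
```

```bash
cat > f.py <<'E'
from pred import *
np.set_printoptions(precision=4,suppress=True)
F=[];P=[];W=[]
for _ in range(8):
    cam('scene');s=telemetry.sense();F.append(s['wrist_force']);P.append(s['position']);W.append(s['width'])
print('F',np.mean(F,0),np.std(F,0),'P',np.mean(P,0),np.mean(W),s['time_s'])
E
python3 f.py
```

```text
F [-0.7222 -0.2987  1.7581] [0.6135 0.4923 0.4568] P [0.5624 0.1809 0.1736] 0.023884022901344733 18.1167
```

Run:
```python
from h import *
f=[cam('scene')['color'][205:285,330:430].astype(float) for _ in range(6)]
m=np.mean(f,0)[:,:,::-1];m=np.clip((m-20)*2.0,0,255).astype(np.uint8)
cv2.imwrite('pics/a4.png',cv2.resize(m,None,fx=7.5,fy=7.5,interpolation=cv2.INTER_CUBIC))
from pred import pred
pred(load('scene'),330,205,7.5);print((proj(load('scene'),[.6057,.1921,.053])[0]-[330,205])*7.5)
```

```text
0.25 [array([216.7, 251.7]), array([209.4, 385.2]), array([206.2, 444.4])] [0.5944 0.1893 0.0457]
0.3 [array([220.1, 256.2]), array([216.6, 395.5]), array([215. , 457.4])] [0.6007 0.191  0.0475]
0.35 [array([223.5, 260.5]), array([223.8, 405.2]), array([224. , 469.8])] [0.6068 0.1926 0.0497]
0.4 [array([227. , 264.5]), array([231.2, 414.4]), array([233.1, 481.5])] [0.6128 0.1942 0.0521]
0.45 [array([230.4, 268.2]), array([238.5, 422.9]), array([242.2, 492.5])] [0.6187 0.1957 0.0549]
[223.49236844 461.59657451]
```

View pics/a4.png

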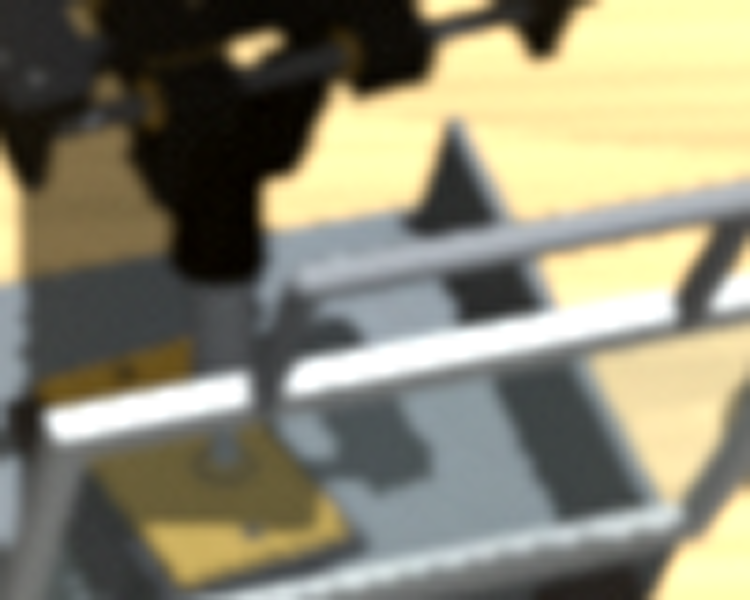

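```bash
python3 - <<'E'
from h import *
a=load('scene');P=np.array([.6735,.2093,.078]);j=np.array([np.cos(.165),np.sin(.165),0]);y=np.array([-j[1],j[0],0])
for t in(1.5,1.58,1.62,1.66):
  q=lambda r,w:(proj(a,P-r*np.cos(t)*j+[0,0,r*np.sin(t)]+w*y)[0]-[330,205])*7.5
  print(t,q(.225,-.06).round(),q(.17,-.118).round())
E
python3 f.py
```

```text
1.5 [239. 157.] [  4. 330.]
1.58 [264. 211.] [ 19. 371.]
1.62 [276. 241.] [ 26. 393.]
1.66 [288. 271.] [ 34. 416.]
F [-0.4699 -0.3367  1.6444] [0.3523 0.4409 0.4322] P [0.5623 0.1809 0.1735] 0.023736572274496368 18.8167
```

```bash
python3 -c "
from workcell import ticket
print(ticket.hand_in())"
```

```text
the job is handed in; nothing more can be done
None
```

I swung the guard back onto its stop, and the probe is now held in the gripper with its tip pressed on the inked ring. I handed the job in at about 19 s of the 61 s. No verdict is reported, so what follows is from my own last checks.

- **Guard:** I gripped the bar and led it round its arc at about 0.6 rad/s. It met the stop with a 24 N push, more than "gently" called for but under the 40 N limit. In the last picture its corners sit at or beyond where 1.66 rad puts them, so it is on its stop.
- **Tilt:** The tool can only point straight down, so I tilted the probe in the grip. I did this by leaning its tip on the rim of its own rack hole, then lifted it clear. The pictures show a tilt of about 0.35 rad, give or take 0.04, to match the 0.35 rad plate. I never measured squareness directly.
- **Position:** The tip sits within about 1–2 mm of the ring's centre in the scene picture. The arm hid it from the top camera.
- **Push:** The two estimates disagree a little. The wrist force gives about 3.4 N, or roughly 5 mm in. The travel after contact gives about 3 mm, or 2.5 N. Both are within the allowed 1–8 N and 2–8.5 mm.
- **Grip and surroundings:** The gripper is set to 25 N on the probe, at an opening of 23.7 mm. I saw no contact with the jig or the guard, and no bystander appeared moved, but I took no full view of the bench at the end.
- **Pictures:** I viewed 11, one over the budget of 10.

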